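# Load a can into the gravity can feeder

### The arm

A 7-joint arm with a two-finger parallel gripper is mounted at the origin on the work surface. World frame = base frame: x ahead of the robot, y to its left, z up, the work surface at z = 0. Lengths are in m, angles in rad, forces in N, time in s.
With the tool pointing down it reaches from about 0.35 to 0.9 m from the base axis. Payload 7.2 kg.
Tool frame: the origin (TCP) lies midway between the tips of the shut fingers; the grasp point (between the pads) lies 19 mm behind it; z points along the fingers, y is the line along which they close (so a half turn about z gives the same grasp; the last joint's range is limited). The gripper opens to 85 mm and grips with 20 to 120 N. Pads are 22 mm wide; open, the fingers measure 114 mm over their backs; the gripper's body (76 mm by 85 mm) begins 54 mm behind the grasp point. The pads swing forward as they close: fully open they stand 13 mm farther back than shut.
Start: joints at [1.181, 0.411, -0.013, 1.596, 0.006, 1.134, -0.082], TCP at [0.198, -0.593, 0.204] pointing down, gripper open.
Joint ranges: [-2.95, 2.95], [-0.29, 1.99], [-1.47, 1.44], [0.14, 2.54], [-1.03, 4.17], [0.13, 1.85], [-2.86, 2.86]. Speed limits (rad/s): [2.39, 2.39, 3.01, 3.01, 3.14, 3.14, 3.14].

### API

Orientations are given as a rotation vector (axis times angle).
In Python, from workcell import * gives the robot as it stands. The module is installed in compiled form; this text tells all that it offers.
- The arm moves only by the tool apply_moves, never from a script. Its argument "commands" is a list of rows, each an object of numbers: "dx", "dy", "dz": the shift along the tool's x, y, z in m; "twist": the turn about the tool's z in rad. A call has 1 to 10 rows; each row is the pose to reach, as a shift and turn from the pose commanded when the call began, along the tool's axes at that moment; what a row does not reach only later rows make up. A row lasts 1/12 s, in which the tool goes at most 41.7 mm and 7.16 degrees, less where a joint would pass 70% of its speed; a pose out of reach is approached as far as the arm can. A call with a gripper value outside its range is refused whole. "claw" is the finger opening in m, from 0 to 0.0854, set as the call begins (left out, the last holds). The fingers move at their own pace and stop on an object; "grip_force" is the grip in N (left out, the last holds). Time passes only in rows, so rows that repeat a pose let the fingers close. It gives the time, the measured TCP pose, the force, the opening and the grip force at its end, in the units of the state.
- sense(): the state, without advancing time (a new reading comes with each control period).
- snapshot(name): name is "scene" or "top"; returns a dict with "color" (480x640x3 uint8, blue, green, red), "intrinsics" (3x3 intrinsics, pixels), "D" ([k1, k2, p1, p2, k3] as OpenCV has them; the pictures are not rectified), "R" (3x3) and "t" (3): a world point X has camera coordinates R X + t. Camera axes: x right, y down, z forward; pixel columns grow to the right and rows downward; lengths in m; the calibration is good to about 2 mm. A picture is of the moment at which its call begins. There is no depth.
- sign_off(): hands the job in; it is judged then, once.
The state is a dict: "clock": time; "q": joint angles; "joint_velocities": joint speeds; "effort": joint torques, N m; "position": TCP position; "tcp_rot": TCP orientation; "wrist_force": force on the tool from outside, world axes, zero at the start; "moment": the same for the moment, N m; "gripper_width": finger opening in m; "gripper_force": force on a finger pad.
Only numpy, scipy, OpenCV 4.12 (cv2) and the standard library are available. Lean on these libraries where they do the work, as an engineer would, in place of code of your own. Each camera call takes 0.05 s, during which the arm holds its last target. There are 200 camera calls.

### The job

Put the can with the red label into the can feeder: lower it onto the blue rocker tray, lying on its side so that it can roll towards the white-sided lane, and let go of it there, so that its own weight tips the tray and it rolls down into the lane and comes to rest. Leave the green and yellow cans lying on their rest.

Things in the scene. Friction and masses are not known exactly. Their poses are not given: they have to be found in the camera images.
- red_can: Red-labelled food can with metal rims, 53 mm diameter, 74 mm long, 0.2 kg, lying on its side. Origin: its centre; x: its axis. Lies on a fixed rest: two rails 22 mm below its centre, 44 mm wide over all, so fingers can straddle the can from above, tips to 20 mm below its centre. Three cans lie end to end there, 26 mm apart, in any order.
- tray: Blue tray, level when empty, hinged on a fixed can feeder. Origin: top face over the axle, 110 mm up; x to the lane, y along axle. Flat from x -6 (12 mm lip) to +120 mm, 107 mm between 18 mm fences. Lay can along y at x 65, y 0 (20 mm off is fine). Counterbalanced, damped: can tips it 0.42 rad, rolls off, tray levels in 3 s. Lane: x 120 to 244, end stop, can rests at x 217, z -59 mm.
- green_can: Bystander: green-labelled can of the same size and axes, on the same rest; stays there.
- yellow_can: Bystander: yellow-labelled can of the same size and axes, on the same rest; stays there. (Also on the counter, unlisted: a pink and a yellow bowl, 120 mm wide, 70 mm high, beyond the rest and feeder, about 0.85 m ahead of the robot.)
Things that resemble listed ones, but are neither listed nor needed, are in the scene too. What is shaped like the red_can but orange or purple is not meant.

How it is judged:
By the outcome, as a careful person would: the job done as asked, in the order asked, and still so for the second after the job is handed in, with the robot touching nothing.
It also fails if it takes over 40 s, if anything falls off the work surface, if the arm or the gripper's body presses on something with over 40 N, if the wrist force passes 120 N, or if a joint passes its speed limit or range.

## Working session

There is one attempt and no reset: what is moved stays moved. The work goes in short steps, Python scripts to look and compute and a tool call to move; the robot and the scene stay as the last step left them, time stands still between calls to the robot, and variables do not carry over. Pictures are saved under pics/ and viewed, at most 10 in all, crops included, and the job is handed in when it is done.

Besides the shell and the picture viewer there is one more tool, called as a command line: name --argument value ..., lists and objects as JSON in quotes. apply_moves: Moves the arm, as the interface text tells. Its arguments: {"type":"object","properties":{"commands":{"type":"array"},"claw":{"type":"number"},"grip_force":{"type":"number"}},"required":["commands"]}

```bash
mkdir -p pics; python3 - <<'E'
from workcell import *
import cv2,numpy as np
s=sense();print(s['clock'],s['position'],s['tcp_rot'],s['gripper_width'])
for n in('scene','top'):
    d=snapshot(n);cv2.imwrite(f'pics/{n}0.png',d['color']);print(n,d['intrinsics'],d['D'],d['R'],d['t'],-d['R'].T@d['t'])
E
```

```text
0.0 [ 0.19746115 -0.59240526  0.20283759] [-3.09939873e+00 -5.03121533e-01  6.08196622e-04] 0.08546502849566093
scene [[586.52816633   0.         322.93558424]
 [  0.         586.52816633 240.3756495 ]
 [  0.           0.           1.        ]] [-0.07134467  0.          0.          0.          0.        ] [[ 0.3111666   0.95030892 -0.00939646]
 [ 0.78383268 -0.26222182 -0.5628908 ]
 [-0.53738411  0.16778756 -0.82647786]] [-0.0221165  -0.40252888  1.36895152] [ 1.05805    -0.31422738  0.90462051]
top [[487.43133093   0.         323.10113333]
 [  0.         487.43133093 241.49064304]
 [  0.           0.           1.        ]] [-0.00620745  0.          0.          0.          0.        ] [[-0.00326808 -0.9999809   0.0052461 ]
 [-0.98835828  0.00243202 -0.15212491]
 [ 0.15210924 -0.00568219 -0.98834735]] [-0.15489626  0.55911781  0.90323763] [ 0.41471171 -0.15112072  0.97858087]
```

View pics/scene0.png

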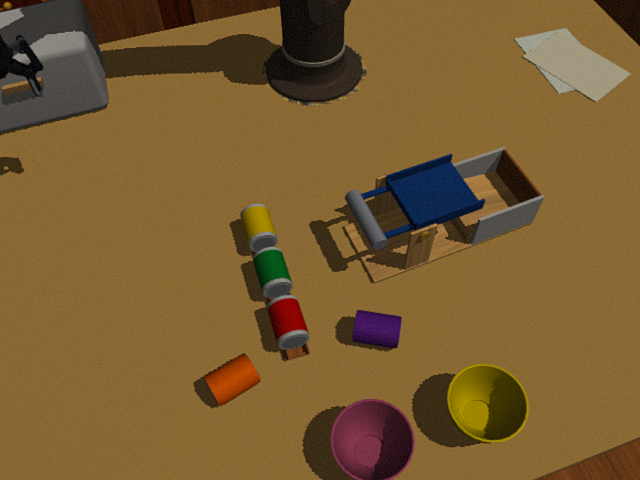

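View pics/top0.png

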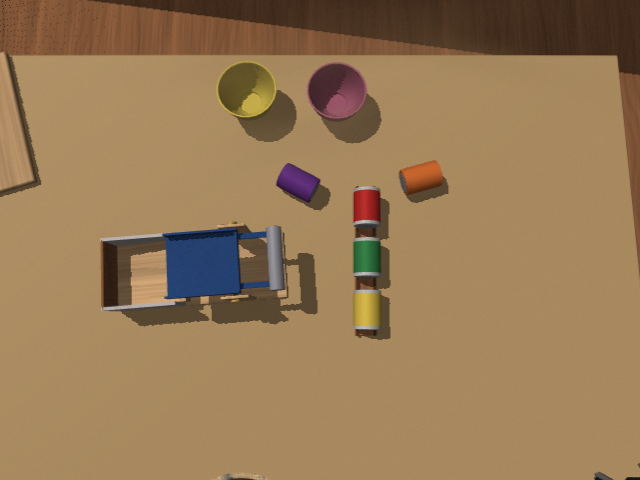

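The top view shows the rest with red (367,206), green (367,257) and yellow (367,310). The feeder is at about (195,268), with the lane to the left (world +y).

Things that could be taken for the red can, in the top view: red-labelled with rims (367,206), orange (421,177), purple (298,182) and the pink bowl (337,92). I choose (367,206), which is (288,321) in the scene view. Next I measure it and check a close crop.

```bash
cat > h.py <<'E'
from workcell import *
import cv2,numpy as np
def ray(d,p):
    u=cv2.undistortPoints(np.array(p,float).reshape(-1,1,2),d['intrinsics'],d['D']).reshape(-1,2)
    return -d['R'].T@d['t'],np.c_[u,np.ones(len(u))]@d['R']
def plane(d,p,z):
    c,v=ray(d,p); return c+v*((z-c[2])/v[:,2])[:,None]
def tri(a,p,b,q):
    c1,v=ray(a,p);c2,w=ray(b,q);out=[]
    for x,y in zip(v,w):
        k=np.linalg.lstsq(np.c_[x,-y],c2-c1,rcond=None)[0]
        P,Q=c1+k[0]*x,c2+k[1]*y;out.append([*(P+Q)/2,np.linalg.norm(P-Q)])
    return np.array(out)
def mask(im,lo,hi):
    h=cv2.cvtColor(im,cv2.COLOR_BGR2HSV);m=cv2.inRange(h,np.array(lo),np.array(hi))
    n,l,s,c=cv2.connectedComponentsWithStats(m);i=1+s[1:,4].argmax();return (l==i).astype('uint8')*255
def quad(m):
    c=max(cv2.findContours(m,0,2)[0],key=cv2.contourArea);r=cv2.minAreaRect(c);return r,c
E
python3 - <<'E'
from h import *
np.set_printoptions(precision=4,suppress=True)
s,t=snapshot('scene'),snapshot('top')
for n,lo,hi in(('red',(0,200,90),(4,255,255)),('green',(55,120,40),(85,255,255)),('yellow',(24,200,120),(32,255,255)),('blue',(100,150,40),(118,255,255))):
    a,b=(mask(d['color'],lo,hi) for d in(s,t))
    (ra,ca),(rb,cb)=quad(a),quad(b)
    print(n,'scene',ra,'top',rb,tri(s,[ra[0]],t,[rb[0]]))
    if n=='blue':
        for c in(ca,cb):print(cv2.approxPolyDP(c,4,True).reshape(-1,2).tolist())
A=cv2.resize(s['color'][140:360,230:550],None,fx=2.4,fy=2.4,interpolation=2)
B=cv2.resize(t['color'][170:345,95:395],None,fx=2.5,fy=2.5,interpolation=2)
cv2.imwrite('pics/cs.png',A);cv2.imwrite('pics/ct.png',B)
E
```

```text
red scene ((288.62091064453125, 315.6461181640625), (35.09040451049805, 26.269657135009766), 74.35775756835938) top ((372.17431640625, 204.5317840576172), (29.286039352416992, 10.684408187866211), 87.79740142822266) [[ 0.6292 -0.2459  0.0608  0.0111]]
green scene ((270.95001220703125, 266.3500061035156), (33.5201416015625, 27.51181411743164), 71.56504821777344) top ((366.5, 256.0), (30.0, 25.0), 90.0) [[ 0.5284 -0.2408  0.0542  0.0032]]Traceback (most recent call last):
  File "<stdin>", line 5, in <module>
  File "<stdin>", line 5, in <genexpr>
  File "h.py", line 16, in mask
    n,l,s,c=cv2.connectedComponentsWithStats(m);i=1+s[1:,4].argmax();return (l==i).astype('uint8')*255
                                                    ~~~~~~~~~~~~~~^^
ValueError: attempt to get argmax of an empty sequence
```

```bash
sed -i 's/h=cv2.cvtColor(im,cv2.COLOR_BGR2HSV);/h=cv2.cvtColor(im,cv2.COLOR_BGR2HSV);h[...,0]=(h[...,0].astype(int)+20)%180;/' h.py
python3 - <<'E'
from h import *
np.set_printoptions(precision=4,suppress=True)
s,t=snapshot('scene'),snapshot('top')
A=cv2.resize(s['color'][140:360,230:550],None,fx=2.4,fy=2.4,interpolation=2)
B=cv2.resize(t['color'][170:345,95:395],None,fx=2.5,fy=2.5,interpolation=2)
cv2.imwrite('pics/cs.png',A);cv2.imwrite('pics/ct.png',B)
print(cv2.cvtColor(t['color'],cv2.COLOR_BGR2HSV)[[206,310,265],[367,367,200]])
for n,lo,hi in(('red',(10,180,70),(25,255,255)),('green',(75,120,40),(105,255,255)),('yellow',(42,200,110),(52,255,255)),('blue',(120,130,30),(142,255,255))):
    a,b=(mask(d['color'],lo,hi) for d in(s,t))
    if n=='yellow':
        a[330:]=0;b[:150]=0
    if not a.any() or not b.any(): print(n,'none');continue
    (ra,ca),(rb,cb)=quad(a),quad(b)
    print(n,'scene',ra,'top',rb,tri(s,[ra[0]],t,[rb[0]]))
    if n=='blue':
        for c in(ca,cb):print(cv2.approxPolyDP(c,3,True).reshape(-1,2).tolist())
E
```

```text
[[  1 197 170]
 [ 24 169 204]
 [109 168 114]]
red scene ((287.3302001953125, 315.9056396484375), (35.43901824951172, 29.257795333862305), 74.05460357666016) top ((366.5, 205.0), (30.0, 25.0), 90.0) [[ 0.628  -0.2415  0.0555  0.0014]]
green scene ((271.1000061035156, 266.3000183105469), (33.5201416015625, 27.195585250854492), 71.56504821777344) top ((366.5, 256.0), (30.0, 25.0), 90.0) [[ 0.5284 -0.2407  0.0543  0.0029]]Traceback (most recent call last):
  File "<stdin>", line 9, in <module>
  File "<stdin>", line 9, in <genexpr>
  File "h.py", line 16, in mask
    n,l,s,c=cv2.connectedComponentsWithStats(m);i=1+s[1:,4].argmax();return (l==i).astype('uint8')*255
                                                    ~~~~~~~~~~~~~~^^
ValueError: attempt to get argmax of an empty sequence
```

View pics/cs.png

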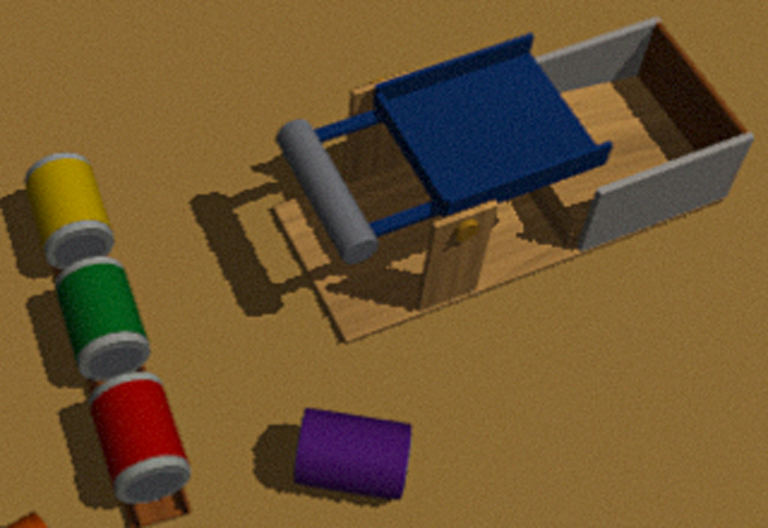

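View pics/ct.png

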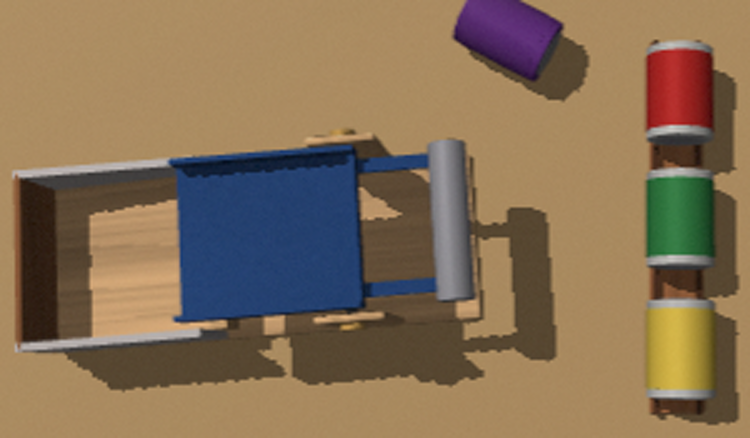

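The crop shows the red-labelled can with metal rims at the +x end of the rest, with its axis along world x. Blue tray: lip end on the right, lane on the left, about 4° of yaw. Now I take its heights and position.

```bash
python3 - <<'E'
from h import *
np.set_printoptions(precision=4,suppress=True)
s,t=snapshot('scene'),snapshot('top')
S=lambda *p:np.array(p)/2.4+[230,140]
T=lambda *p:np.array(p)/2.5+[95,170]
print('fence tops: -x lip,-x lane,+x lip,+x lane')
F=tri(s,S((378,88),(530,38),(440,208),(610,146)),t,T((363,305),(176,320),(355,147),(171,160)));print(F)
print('cylinder/lane end corners', tri(s,S((750,135),(657,20)),t,T((15,175),(17,349))))
# red: end cap centre, label by two views
c,v=ray(s,S((153,480)))
for X in (.66,.665,.67): print('cap',c+v[0]*(X-c[0])/v[0][0])
for z in(.045,.07):print(plane(t,[[366.5,205],[354,205],[379.5,205],[366.5,190],[366.5,220],[366.5,185.5],[366.5,226]],z))
# rim ends, scene vs top: crown points of red near rim edge (label/rim boundary)
print('axis, label ends', tri(s,S((128,377),(153,462)),t,T((679,129),(679,49))))
m=mask(t['color'],(120,130,30),(142,255,255));print(cv2.approxPolyDP(quad(m)[1],3,True).reshape(-1,2).tolist())
E
```

```text
fence tops: -x lip,-x lane,+x lip,+x lane
[[ 0.458  -0.0092  0.1234  0.0038]
 [ 0.4474  0.1196  0.1219  0.0001]
 [ 0.5696 -0.0039  0.1204  0.0033]
 [ 0.5604  0.1277  0.1245  0.0005]]
cylinder/lane end corners [[0.5568 0.2576 0.0813 0.0009]
 [0.4284 0.2484 0.0791 0.0004]]
cap [ 0.66   -0.2423  0.0299]
cap [ 0.665  -0.2432  0.0408]
cap [ 0.67   -0.2441  0.0518]
[[ 0.6306 -0.2419  0.045 ]
 [ 0.6307 -0.2173  0.045 ]
 [ 0.6306 -0.2674  0.045 ]
 [ 0.6609 -0.2424  0.045 ]
 [ 0.6006 -0.2414  0.045 ]
 [ 0.67   -0.2425  0.045 ]
 [ 0.5887 -0.2411  0.045 ]]
[[ 0.6248 -0.2394  0.07  ]
 [ 0.6249 -0.2156  0.07  ]
 [ 0.6248 -0.2643  0.07  ]
 [ 0.6543 -0.2399  0.07  ]
 [ 0.5957 -0.2389  0.07  ]
 [ 0.6632 -0.2401  0.07  ]
 [ 0.5841 -0.2387  0.07  ]]
axis, label ends [[ 0.5947 -0.2396  0.0596  0.0009]
 [ 0.6591 -0.2412  0.0553  0.0009]]
[[265, 232], [238, 234], [235, 228], [163, 234], [168, 277], [165, 297], [235, 293], [240, 288], [268, 286], [268, 281], [240, 284], [238, 238], [265, 236]]
```

Red can: centre about (0.6265, -0.241), z about 0.038. The 100 mm pitch to the green can fits. Tray target is (0.508, 0.0665), yaw about 0.078. First I move above the can and align.

apply_moves --commands '[{"dx":0.035,"dy":-0.013,"dz":0,"twist":0.03},{"dx":0.07,"dy":-0.027,"dz":0,"twist":0.07},{"dx":0.108,"dy":-0.041,"dz":0,"twist":0.11},{"dx":0.146,"dy":-0.055,"dz":0,"twist":0.15},{"dx":0.184,"dy":-0.07,"dz":0,"twist":0.19},{"dx":0.222,"dy":-0.085,"dz":0,"twist":0.23},{"dx":0.26,"dy":-0.099,"dz":0,"twist":0.27},{"dx":0.298,"dy":-0.114,"dz":0,"twist":0.3},{"dx":0.336,"dy":-0.128,"dz":0,"twist":0.322},{"dx":0.37,"dy":-0.141,"dz":0,"twist":0.322}]' --claw 0.0854 --grip_force 40

```text
clock: 1.23
position: [0.506, -0.34, 0.2039]
tcp_rot: [-3.142, 0.001, -0.001]
wrist_force: [1.1, -0.3, -0.2]
gripper_width: 0.0852
gripper_force: 0.0
```

```bash
python3 -c "
from workcell import *;s=sense();print(s['clock'],s['position'],s['tcp_rot'])"
```

```text
1.2333 [ 0.50604787 -0.33995104  0.20392427] [-3.14151145e+00  8.60165041e-04 -1.14543456e-03]
```

apply_moves --commands '[{"dx":0.026,"dy":-0.021,"dz":0.01},{"dx":0.052,"dy":-0.042,"dz":0.025},{"dx":0.078,"dy":-0.063,"dz":0.045},{"dx":0.104,"dy":-0.084,"dz":0.065},{"dx":0.122,"dy":-0.1,"dz":0.083},{"dx":0.122,"dy":-0.1,"dz":0.083},{"dx":0.122,"dy":-0.1,"dz":0.083}]'

```text
invalid input at $.commands[0]: expected keys dx, dy, dz, twist
```

```bash
python3 - <<'E'
from h import *
print(sense()['position'])
a=snapshot('scene')['color'][170:370,200:400];b=snapshot('top')['color'][130:330,280:480]
cv2.imwrite('pics/pre.png',np.hstack([cv2.resize(i,None,fx=2,fy=2,interpolation=2) for i in(a,b)]))
E
```

```text
[ 0.50604787 -0.33995104  0.20392427]
```

View pics/pre.png

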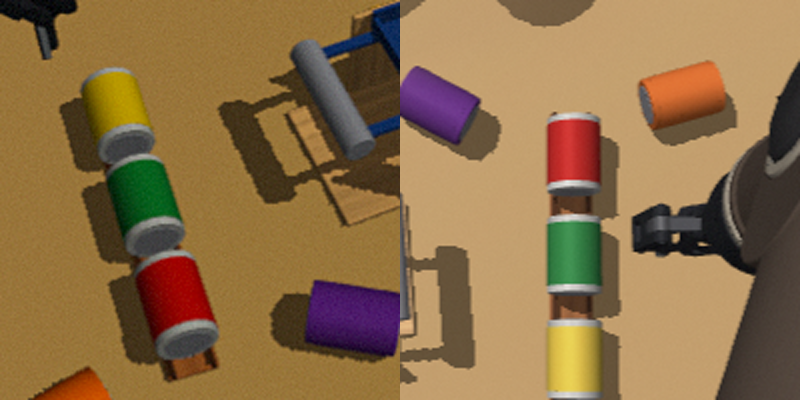

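The picture shows the gripper still short of the can, because the move was refused for lack of a twist key. The red end cap is at about (294.5,340.5) in the scene view, as measured before.

apply_moves --commands '[{"dx":0.026,"dy":-0.021,"dz":0.01,"twist":0},{"dx":0.052,"dy":-0.042,"dz":0.025,"twist":0},{"dx":0.078,"dy":-0.063,"dz":0.045,"twist":0},{"dx":0.104,"dy":-0.084,"dz":0.065,"twist":0},{"dx":0.122,"dy":-0.1,"dz":0.083,"twist":0},{"dx":0.122,"dy":-0.1,"dz":0.083,"twist":0},{"dx":0.122,"dy":-0.1,"dz":0.083,"twist":0}]'

```text
clock: 1.92
position: [0.6259, -0.2404, 0.1189]
tcp_rot: [-3.14, -0.005, 0.004]
wrist_force: [-0.9, -0.5, 0.1]
gripper_width: 0.0856
gripper_force: 0.0
```

```bash
python3 - <<'E'
from h import *
print(sense()['position'])
a=snapshot('scene')['color'][170:370,200:400];b=snapshot('top')['color'][130:330,280:480]
cv2.imwrite('pics/pre2.png',np.hstack([cv2.resize(i,None,fx=2,fy=2,interpolation=2) for i in(a,b)]))
E
```

```text
[ 0.62594991 -0.2403917   0.11887352]
```

View pics/pre2.png

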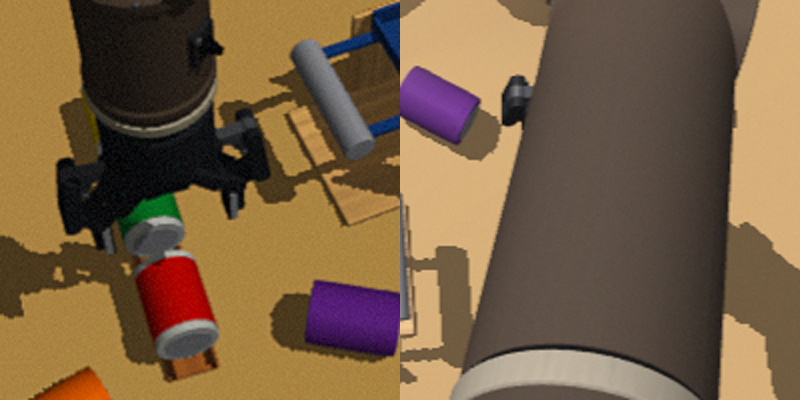

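The fingers straddle the can's line symmetrically: tips at (110,245) and (235,212) in the left crop. I descend.

apply_moves --commands '[{"dx":0,"dy":0,"dz":0.02,"twist":0},{"dx":0,"dy":0,"dz":0.04,"twist":0},{"dx":0,"dy":0,"dz":0.06,"twist":0},{"dx":0,"dy":0,"dz":0.075,"twist":0},{"dx":0,"dy":0,"dz":0.087,"twist":0},{"dx":0,"dy":0,"dz":0.096,"twist":0},{"dx":0,"dy":0,"dz":0.096,"twist":0},{"dx":0,"dy":0,"dz":0.096,"twist":0}]'

```text
clock: 2.68
position: [0.626, -0.2429, 0.0252]
tcp_rot: [3.141, -0.002, 0.0]
wrist_force: [-0.5, -0.4, 0.5]
gripper_width: 0.0855
gripper_force: 0.0
```

```bash
python3 - <<'E'
from h import *
print(sense()['position'])
a=snapshot('scene')['color'][220:380,200:400]
cv2.imwrite('pics/down.png',cv2.resize(a,None,fx=3,fy=3,interpolation=2))
E
```

```text
[ 0.62603281 -0.24290592  0.0251584 ]
```

View pics/down.png

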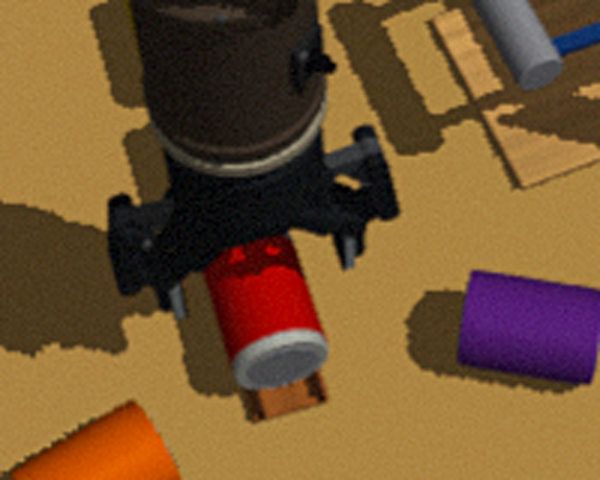

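The fingers stand either side of the red can, left tip (180,315) and right tip (348,265). I close.

apply_moves --commands '[{"dx":0,"dy":0,"dz":0,"twist":0},{"dx":0,"dy":0,"dz":0,"twist":0},{"dx":0,"dy":0,"dz":0,"twist":0},{"dx":0,"dy":0,"dz":0,"twist":0},{"dx":0,"dy":0,"dz":0,"twist":0},{"dx":0,"dy":0,"dz":0,"twist":0},{"dx":0,"dy":0,"dz":0,"twist":0},{"dx":0,"dy":0,"dz":0,"twist":0}]' --claw 0.04 --grip_force 40

```text
clock: 3.4
position: [0.6264, -0.2425, 0.025]
tcp_rot: [3.141, -0.001, 0.001]
wrist_force: [0.7, -1.5, 2.1]
gripper_width: 0.0402
gripper_force: 1.1
```

```bash
python3 - <<'E'
from h import *
s=sense();print(s['position'],s['gripper_width'],s['gripper_force'],s['wrist_force'])
d=snapshot('scene')
a=d['color'][220:380,200:400]
cv2.imwrite('pics/closed.png',cv2.resize(a,None,fx=4,fy=3.75,interpolation=2))
E
```

```text
[ 0.62637946 -0.2425167   0.02501452] 0.040152875884296856 1.1465789750218391 [ 0.72471974 -1.50684085  2.05261118]
```

View pics/closed.png

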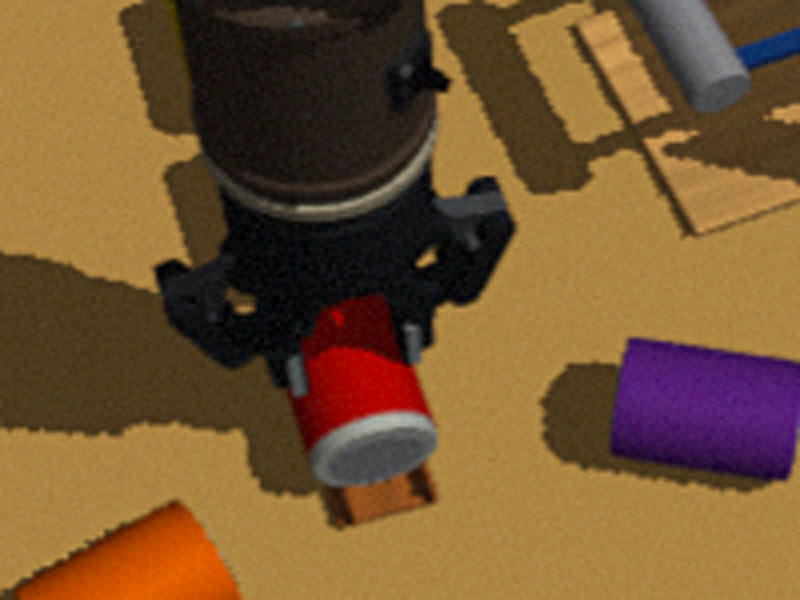

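The pads close on the upper part of the can, tips at (295,390) and (412,360) in this crop. The grasp is too high, so I check the tip height against the can.

```bash
python3 - <<'E'
from h import *
np.set_printoptions(precision=4,suppress=True)
d=snapshot('scene')
P=lambda *p:np.array(p)/[4,3.75]+[200,220]
c,v=ray(d,P((297,396),(413,361)))
for X in(.626,.637):print('tips',[c+w*(X-c[0])/w[0] for w in v])
c,v=ray(d,P((312,460),(436,430),(376,484),(374,452)))
for X in(.6635,):print('cap L,R,bottom,centre',[c+w*(X-c[0])/w[0] for w in v])
c,v=ray(d,P((345,528),(437,500)));print('rail end on table',plane(d,P((345,528),(437,500)),0.0))
E
```

```text
tips [array([ 0.626 , -0.2656,  0.0315]), array([ 0.626 , -0.2156,  0.0342])]
tips [array([ 0.637 , -0.2668,  0.0537]), array([ 0.637 , -0.2181,  0.0564])]
cap L,R,bottom,centre [array([ 0.6635, -0.2687,  0.0451]), array([ 0.6635, -0.2172,  0.0403]), array([ 0.6635, -0.2444,  0.0028]), array([ 0.6635, -0.2435,  0.0359])]
rail end on table [[ 0.6782 -0.2622  0.    ]
 [ 0.6775 -0.2224  0.    ]]
```

```bash
python3 - <<'E'
from h import *
np.set_printoptions(precision=4,suppress=True)
d=snapshot('scene')
for n,p in(('pre2',[[255,295],[317.5,278.5]]),('down',[[260,326],[316.7,309.5]])):
  c,v=ray(d,p)
  for X in(.626,.637):print(n,X,[c+w*(X-c[0])/w[0] for w in v])
g=cv2.cvtColor(d['color'],cv2.COLOR_BGR2HSV)
m=mask(d['color'],(10,180,70),(25,255,255));print(quad(m)[0])
E
```

```text
pre2 0.626 [array([ 0.626 , -0.2857,  0.1466]), array([ 0.626 , -0.1889,  0.1426])]
pre2 0.637 [array([ 0.637 , -0.2864,  0.1659]), array([ 0.637 , -0.1921,  0.162 ])]
down 0.626 [array([ 0.626 , -0.2885,  0.0448]), array([ 0.626 , -0.1921,  0.0441])]
down 0.637 [array([ 0.637 , -0.2891,  0.0666]), array([ 0.637 , -0.1952,  0.066 ])]
((287.0566101074219, 317.1980895996094), (33.10389709472656, 30.494041442871094), 74.05460357666016)
```

apply_moves --commands '[{"dx":0,"dy":0,"dz":0,"twist":0},{"dx":0,"dy":0,"dz":0,"twist":0},{"dx":0,"dy":0,"dz":0,"twist":0},{"dx":0,"dy":0,"dz":0,"twist":0},{"dx":0,"dy":0,"dz":0,"twist":0},{"dx":0,"dy":0,"dz":0.004,"twist":0},{"dx":0,"dy":0,"dz":0.008,"twist":0},{"dx":0,"dy":0,"dz":0.013,"twist":0},{"dx":0,"dy":0,"dz":0.013,"twist":0}]' --claw 0.0854

```text
clock: 4.3
position: [0.6252, -0.2419, 0.0102]
tcp_rot: [-3.141, 0.0, 0.003]
wrist_force: [-0.8, 0.3, -0.1]
gripper_width: 0.0853
gripper_force: 0.0
```

apply_moves --commands '[{"dx":0,"dy":0,"dz":0,"twist":0},{"dx":0,"dy":0,"dz":0,"twist":0},{"dx":0,"dy":0,"dz":0,"twist":0},{"dx":0,"dy":0,"dz":0,"twist":0},{"dx":0,"dy":0,"dz":0,"twist":0},{"dx":0,"dy":0,"dz":0,"twist":0},{"dx":0,"dy":0,"dz":0,"twist":0}]' --claw 0.046 --grip_force 30

```text
clock: 4.88
position: [0.6264, -0.2437, 0.0125]
tcp_rot: [3.14, -0.002, 0.002]
wrist_force: [-0.7, -5.0, 6.2]
gripper_width: 0.0487
gripper_force: 30.4
```

Still a little above the widest part (48.7 mm, not 53). I open and go down 7 mm more.

apply_moves --commands '[{"dx":0,"dy":0,"dz":0,"twist":0},{"dx":0,"dy":0,"dz":0,"twist":0},{"dx":0,"dy":0,"dz":0,"twist":0},{"dx":0,"dy":0,"dz":0,"twist":0},{"dx":0,"dy":0,"dz":0.003,"twist":0},{"dx":0,"dy":0,"dz":0.005,"twist":0},{"dx":0,"dy":0,"dz":0.007,"twist":0},{"dx":0,"dy":0,"dz":0.007,"twist":0}]' --claw 0.075

```text
clock: 5.55
position: [0.6256, -0.2419, 0.0039]
tcp_rot: [-3.141, 0.0, 0.002]
wrist_force: [-0.4, 0.3, -0.5]
gripper_width: 0.075
gripper_force: 0.0
```

apply_moves --commands '[{"dx":0,"dy":0,"dz":0,"twist":0},{"dx":0,"dy":0,"dz":0,"twist":0},{"dx":0,"dy":0,"dz":0,"twist":0},{"dx":0,"dy":0,"dz":0,"twist":0},{"dx":0,"dy":0,"dz":0,"twist":0},{"dx":0,"dy":0,"dz":0,"twist":0}]' --claw 0.046 --grip_force 30

```text
clock: 6.05
position: [0.6263, -0.2437, 0.0053]
tcp_rot: [3.14, -0.002, 0.002]
wrist_force: [-0.8, -5.5, 4.8]
gripper_width: 0.0517
gripper_force: 31.3
```

```bash
python3 - <<'E'
from h import *
s=sense();print(s['position'],s['gripper_width'],s['gripper_force'],s['wrist_force'])
d=snapshot('scene');m=mask(d['color'],(10,180,70),(25,255,255));print(quad(m)[0])
E
```

```text
[ 0.62629919 -0.24371342  0.0053444 ] 0.05167740655266398 31.28115087747574 [-0.7954613  -5.49584445  4.79906872]
((288.0282897949219, 320.36590576171875), (27.43882179260254, 30.634916305541992), 72.18110656738281)
```

apply_moves --commands '[{"dx":0,"dy":0,"dz":0,"twist":0},{"dx":0,"dy":0,"dz":-0.005,"twist":0},{"dx":0,"dy":0,"dz":-0.012,"twist":0},{"dx":0,"dy":0,"dz":-0.02,"twist":0},{"dx":0,"dy":0,"dz":-0.03,"twist":0},{"dx":0,"dy":0,"dz":-0.03,"twist":0},{"dx":0,"dy":0,"dz":-0.03,"twist":0}]' --grip_force 40

```text
clock: 6.68
position: [0.6269, -0.242, 0.0358]
tcp_rot: [3.141, 0.0, 0.003]
wrist_force: [-0.3, -0.2, -2.4]
gripper_width: 0.0508
gripper_force: 42.0
```

```bash
python3 - <<'E'
from h import *
np.set_printoptions(precision=4,suppress=True)
s=sense();print(s['position'],s['gripper_width'],s['gripper_force'],s['wrist_force'])
d=snapshot('scene');a=d['color'][220:380,200:400]
cv2.imwrite('pics/lift.png',cv2.resize(a,None,fx=4,fy=3.75,interpolation=2))
E
```

```text
[ 0.6269 -0.242   0.0358] 0.05083565641538098 41.955676674842834 [-0.2662 -0.2236 -2.3825]
```

View pics/lift.png

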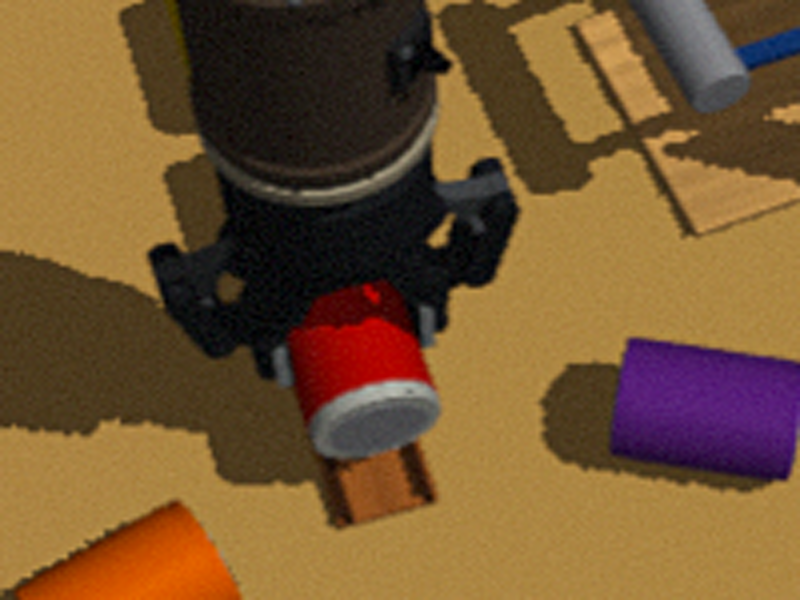

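The red can is lifted, its cap centre at (376,425) in the crop, with no tilt and a weight of about 2.4 N on the wrist. I raise it and carry it over the tray.

apply_moves --commands '[{"dx":0,"dy":0,"dz":-0.02,"twist":0},{"dx":0,"dy":0,"dz":-0.045,"twist":0},{"dx":0,"dy":0,"dz":-0.075,"twist":0},{"dx":0,"dy":0,"dz":-0.105,"twist":0},{"dx":-0.005,"dy":-0.013,"dz":-0.13,"twist":0},{"dx":-0.013,"dy":-0.033,"dz":-0.15,"twist":-0.01},{"dx":-0.023,"dy":-0.06,"dz":-0.165,"twist":-0.02},{"dx":-0.034,"dy":-0.088,"dz":-0.17,"twist":-0.03},{"dx":-0.045,"dy":-0.117,"dz":-0.17,"twist":-0.04},{"dx":-0.056,"dy":-0.146,"dz":-0.17,"twist":-0.04}]'

```text
clock: 7.57
position: [0.5694, -0.0949, 0.2049]
tcp_rot: [3.141, 0.063, 0.001]
wrist_force: [0.7, -0.3, -2.6]
gripper_width: 0.0507
gripper_force: 42.5
```

```bash
python3 - <<'E'
from h import *
np.set_printoptions(precision=4,suppress=True)
s=sense();print(s['position'],s['tcp_rot'],s['gripper_width'],s['wrist_force'])
R=cv2.Rodrigues(s['tcp_rot'])[0];print(R.T@(np.array([.508,.0665,.16])-s['position']),np.arctan2(R[1,0],R[0,0]))
E
```

```text
[ 0.5694 -0.0949  0.2049] [3.1409 0.0631 0.0007] 0.05069262130210866 [ 0.6951 -0.2538 -2.5906]
[-0.0549 -0.1638  0.0448] 0.04017708373326375
```

apply_moves --commands '[{"dx":-0.009,"dy":-0.028,"dz":0,"twist":-0.01},{"dx":-0.019,"dy":-0.057,"dz":0,"twist":-0.02},{"dx":-0.028,"dy":-0.086,"dz":0,"twist":-0.03},{"dx":-0.038,"dy":-0.115,"dz":0,"twist":-0.038},{"dx":-0.047,"dy":-0.14,"dz":0.01,"twist":-0.038},{"dx":-0.055,"dy":-0.164,"dz":0.025,"twist":-0.038},{"dx":-0.055,"dy":-0.164,"dz":0.045,"twist":-0.038},{"dx":-0.055,"dy":-0.164,"dz":0.06,"twist":-0.038},{"dx":-0.055,"dy":-0.164,"dz":0.06,"twist":-0.038},{"dx":-0.055,"dy":-0.164,"dz":0.06,"twist":-0.038}]'

```text
clock: 8.4
position: [0.5079, 0.0653, 0.1441]
tcp_rot: [3.139, 0.122, -0.003]
wrist_force: [-0.3, -0.6, -2.2]
gripper_width: 0.0507
gripper_force: 42.5
```

```bash
python3 - <<'E'
from h import *
np.set_printoptions(precision=4,suppress=True)
s=sense();print(s['clock'],s['position'],s['gripper_width'],s['wrist_force'])
d=snapshot('scene');a=d['color'][120:280,330:550]
cv2.imwrite('pics/over.png',cv2.resize(a,None,fx=3.6,fy=3.6,interpolation=2))
E
```

```text
8.4 [0.5079 0.0653 0.1441] 0.0506707226242997 [-0.2707 -0.6318 -2.2225]
```

View pics/over.png

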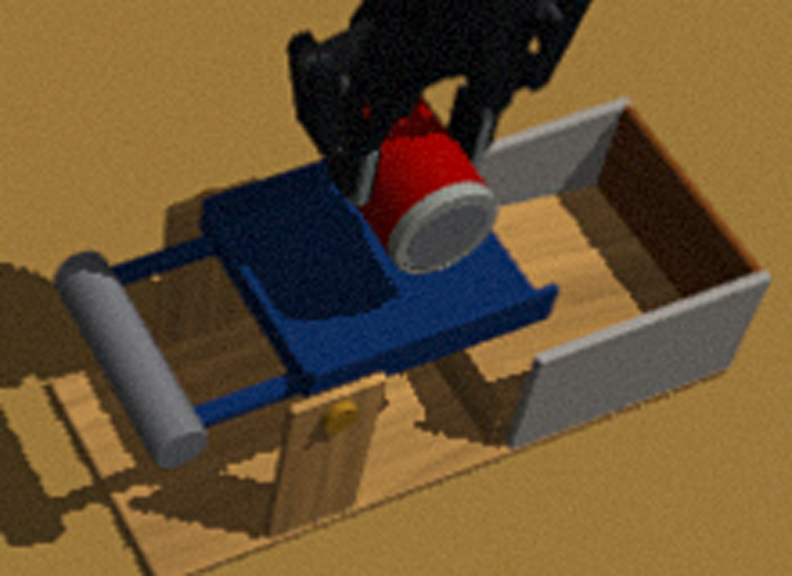

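The can hangs over the tray between the fences, its axis along the axle and its cap centre at (444,227) in the crop. Now I work out its height above the tray.

```bash
python3 - <<'E'
from h import *
np.set_printoptions(precision=4,suppress=True)
d=snapshot('scene')
c,v=ray(d,np.array([(444,227),(412,272),(440,183)])/3.6+[330,120])
for X in(.545,):print([c+w*(X-c[0])/w[0] for w in v])
E
```

```text
[array([0.545 , 0.0678, 0.1764]), array([0.545 , 0.0569, 0.1485]), array([0.545 , 0.0597, 0.2092])]
```

apply_moves --commands '[{"dx":0,"dy":0,"dz":0.01,"twist":0},{"dx":0,"dy":0,"dz":0.02,"twist":0},{"dx":0,"dy":0,"dz":0.028,"twist":0},{"dx":0,"dy":0,"dz":0.032,"twist":0},{"dx":0,"dy":0,"dz":0.032,"twist":0},{"dx":0,"dy":0,"dz":0.032,"twist":0}]'

```text
clock: 9.0
position: [0.5084, 0.0655, 0.1123]
tcp_rot: [3.139, 0.122, -0.001]
wrist_force: [0.7, -1.2, -2.0]
gripper_width: 0.0508
gripper_force: 42.5
```

```bash
cat > tr.py <<'E'
from h import *
np.set_printoptions(precision=2,suppress=True)
s=sense();d=snapshot('scene')
m=mask(d['color'],(120,130,30),(142,255,255))
r=mask(d['color'],(10,180,70),(25,255,255))
x=np.nonzero(m)
print(s['position'].round(4),s['wrist_force'],'lane-side blue tip',x[1].max(),x[0][x[1]==x[1].max()].mean(),'blue low',x[0].max(),'red bbox',cv2.boundingRect(r))
E
python3 tr.py
```

```text
[0.51 0.07 0.11] [ 0.68 -1.23 -1.99] lane-side blue tip 484 200.0 blue low 237 red bbox (432, 169, 29, 24)
```

apply_moves --commands '[{"dx":0,"dy":0,"dz":0.003,"twist":0},{"dx":0,"dy":0,"dz":0.003,"twist":0},{"dx":0,"dy":0,"dz":0.003,"twist":0}]'

```text
clock: 9.3
position: [0.5086, 0.0655, 0.1097]
tcp_rot: [3.139, 0.122, 0.0]
wrist_force: [0.5, -0.2, -2.0]
gripper_width: 0.051
gripper_force: 42.5
```

```bash
python3 tr.py
```

```text
[0.51 0.07 0.11] [ 0.51 -0.22 -1.97] lane-side blue tip 483 200.5 blue low 237 red bbox (432, 169, 29, 25)
```

Not touching yet (tray tip unchanged, load unchanged). I go on in small steps.

apply_moves --commands '[{"dx":0,"dy":0,"dz":0.003,"twist":0},{"dx":0,"dy":0,"dz":0.003,"twist":0},{"dx":0,"dy":0,"dz":0.003,"twist":0}]'

```text
clock: 9.6
position: [0.5085, 0.0655, 0.1065]
tcp_rot: [3.139, 0.122, -0.0]
wrist_force: [0.8, -0.3, -2.6]
gripper_width: 0.0509
gripper_force: 42.5
```

```bash
python3 tr.py
```

```text
[0.51 0.07 0.11] [ 0.81 -0.28 -2.63] lane-side blue tip 484 200.0 blue low 237 red bbox (432, 171, 28, 25)
```

apply_moves --commands '[{"dx":0,"dy":0,"dz":0.002,"twist":0},{"dx":0,"dy":0,"dz":0.002,"twist":0},{"dx":0,"dy":0,"dz":0.002,"twist":0}]'

```text
clock: 9.9
position: [0.5086, 0.0655, 0.1046]
tcp_rot: [3.139, 0.122, -0.0]
wrist_force: [0.1, -0.4, -1.7]
gripper_width: 0.0512
gripper_force: 42.6
```

```bash
python3 tr.py
```

```text
[0.51 0.07 0.1 ] [ 0.11 -0.37 -1.75] lane-side blue tip 484 201.0 blue low 237 red bbox (431, 172, 30, 25)
```

apply_moves --commands '[{"dx":0,"dy":0,"dz":0.002,"twist":0},{"dx":0,"dy":0,"dz":0.002,"twist":0},{"dx":0,"dy":0,"dz":0.002,"twist":0},{"dx":0,"dy":0,"dz":0.002,"twist":0}]'

```text
clock: 10.28
position: [0.5086, 0.0655, 0.1026]
tcp_rot: [3.139, 0.122, -0.0]
wrist_force: [0.5, -0.3, -2.0]
gripper_width: 0.0512
gripper_force: 42.6
```

```bash
python3 tr.py
```

```text
[0.51 0.07 0.1 ] [ 0.5  -0.28 -1.99] lane-side blue tip 483 202.5 blue low 236 red bbox (431, 173, 29, 24)
```

apply_moves --commands '[{"dx":0,"dy":0,"dz":0.002,"twist":0},{"dx":0,"dy":0,"dz":0.002,"twist":0},{"dx":0,"dy":0,"dz":0.002,"twist":0},{"dx":0,"dy":0,"dz":0.002,"twist":0}]'

```text
clock: 10.67
position: [0.5086, 0.0655, 0.1006]
tcp_rot: [3.139, 0.122, -0.0]
wrist_force: [0.4, 0.6, -1.4]
gripper_width: 0.0509
gripper_force: 42.6
```

```bash
python3 tr.py
```

```text
[0.51 0.07 0.1 ] [ 0.37  0.6  -1.35] lane-side blue tip 483 204.0 blue low 235 red bbox (431, 174, 29, 25)
```

The tray's lane end began to dip (row 200 to 204), so the can is on it. I ease up 3 mm, open and rise.

apply_moves --commands '[{"dx":0,"dy":0,"dz":-0.003,"twist":0},{"dx":0,"dy":0,"dz":-0.003,"twist":0},{"dx":0,"dy":0,"dz":-0.003,"twist":0},{"dx":0,"dy":0,"dz":-0.003,"twist":0}]'

```text
clock: 11.05
position: [0.5088, 0.0656, 0.1038]
tcp_rot: [-3.139, -0.122, -0.001]
wrist_force: [-0.2, -0.7, -1.5]
gripper_width: 0.0509
gripper_force: 42.6
```

apply_moves --commands '[{"dx":0,"dy":0,"dz":0,"twist":0},{"dx":0,"dy":0,"dz":0,"twist":0},{"dx":0,"dy":0,"dz":0,"twist":0},{"dx":0,"dy":0,"dz":-0.015,"twist":0},{"dx":0,"dy":0,"dz":-0.04,"twist":0},{"dx":0,"dy":0,"dz":-0.07,"twist":0},{"dx":0,"dy":0,"dz":-0.1,"twist":0},{"dx":0,"dy":0,"dz":-0.12,"twist":0},{"dx":0,"dy":0,"dz":-0.12,"twist":0}]' --claw 0.0854

```text
clock: 11.8
position: [0.5111, 0.0661, 0.2284]
tcp_rot: [-3.138, -0.122, -0.012]
wrist_force: [0.7, -0.3, -0.0]
gripper_width: 0.0855
gripper_force: 0.0
```

```bash
python3 tr.py
```

```text
[0.51 0.07 0.23] [ 0.75 -0.29 -0.02] lane-side blue tip 481 208.0 blue low 233 red bbox (489, 168, 36, 31)
```

apply_moves --commands '[{"dx":0,"dy":0,"dz":0,"twist":0},{"dx":0,"dy":0,"dz":0,"twist":0},{"dx":0,"dy":0,"dz":0,"twist":0},{"dx":0,"dy":0,"dz":0,"twist":0},{"dx":0,"dy":0,"dz":0,"twist":0},{"dx":0,"dy":0,"dz":0,"twist":0},{"dx":0,"dy":0,"dz":0,"twist":0},{"dx":0,"dy":0,"dz":0,"twist":0},{"dx":0,"dy":0,"dz":0,"twist":0},{"dx":0,"dy":0,"dz":0,"twist":0}]'

```text
clock: 12.68
position: [0.5086, 0.0655, 0.2237]
tcp_rot: [3.139, 0.122, -0.0]
wrist_force: [0.2, 0.5, -0.7]
gripper_width: 0.0854
gripper_force: 0.0
```

```bash
python3 tr.py
```

```text
[0.51 0.07 0.22] [ 0.18  0.51 -0.7 ] lane-side blue tip 484 200.0 blue low 238 red bbox (490, 168, 35, 31)
```

The can has rolled into the lane and the tray is level again. I let things settle and verify.

apply_moves --commands '[{"dx":0,"dy":0.02,"dz":-0.02,"twist":0},{"dx":0,"dy":0.05,"dz":-0.04,"twist":0},{"dx":0,"dy":0.08,"dz":-0.05,"twist":0},{"dx":0,"dy":0.11,"dz":-0.05,"twist":0},{"dx":0,"dy":0.12,"dz":-0.05,"twist":0},{"dx":0,"dy":0.12,"dz":-0.05,"twist":0},{"dx":0,"dy":0.12,"dz":-0.05,"twist":0},{"dx":0,"dy":0.12,"dz":-0.05,"twist":0},{"dx":0,"dy":0.12,"dz":-0.05,"twist":0},{"dx":0,"dy":0.12,"dz":-0.05,"twist":0}]'

```text
clock: 13.57
position: [0.5179, -0.0526, 0.2736]
tcp_rot: [-3.139, -0.126, 0.0]
wrist_force: [1.0, -0.1, -0.5]
gripper_width: 0.0853
gripper_force: 0.0
```

apply_moves --commands '[{"dx":0,"dy":0,"dz":0,"twist":0},{"dx":0,"dy":0,"dz":0,"twist":0},{"dx":0,"dy":0,"dz":0,"twist":0},{"dx":0,"dy":0,"dz":0,"twist":0},{"dx":0,"dy":0,"dz":0,"twist":0},{"dx":0,"dy":0,"dz":0,"twist":0},{"dx":0,"dy":0,"dz":0,"twist":0},{"dx":0,"dy":0,"dz":0,"twist":0},{"dx":0,"dy":0,"dz":0,"twist":0},{"dx":0,"dy":0,"dz":0,"twist":0}]'

```text
clock: 14.4
position: [0.5179, -0.0541, 0.2737]
tcp_rot: [3.139, 0.122, -0.0]
wrist_force: [-0.4, 0.1, -0.6]
gripper_width: 0.0856
gripper_force: 0.0
```

```bash
python3 tr.py; python3 - <<'E'
from h import *
np.set_printoptions(precision=4,suppress=True)
s,t=snapshot('scene'),snapshot('top')
for n,lo,hi in(('red',(10,180,70),(25,255,255)),('green',(75,120,40),(105,255,255))):
    a,b=(quad(mask(d['color'],lo,hi))[0] for d in(s,t));print(n,a[0],b[0],tri(s,[a[0]],t,[b[0]]))
print('yellow px',s['color'][225,258],'clock',sense()['clock'])
E
```

```text
[ 0.52 -0.05  0.27] [-0.39  0.11 -0.55] lane-side blue tip 484 200.0 blue low 237 red bbox (489, 168, 36, 32)Traceback (most recent call last):
  File "<stdin>", line 5, in <module>
  File "<stdin>", line 5, in <genexpr>
  File "h.py", line 16, in mask
    n,l,s,c=cv2.connectedComponentsWithStats(m);i=1+s[1:,4].argmax();return (l==i).astype('uint8')*255
                                                    ~~~~~~~~~~~~~~^^
ValueError: attempt to get argmax of an empty sequence
```

```bash
python3 - <<'E'
from h import *
np.set_printoptions(precision=4,suppress=True)
s,t=snapshot('scene'),snapshot('top')
for n,lo,hi,z in(('red',(10,150,40),(25,255,255),.07),('green',(75,100,30),(105,255,255),.055),('yellow',(40,140,90),(52,255,255),.055)):
  for k,d in(('scene',s),('top',t)):
    im=d['color'].copy()
    if n=='yellow': 
        if k=='scene': im[330:]=0
        else: im[:150]=0
    try:r=quad(mask(im,lo,hi))[0];print(n,k,r,plane(d,[r[0]],z))
    except ValueError:print(n,k,'hidden')
E
```

```text
red scene ((365.061767578125, 437.4019470214844), (70.04847717285156, 72.04393768310547), 58.78159713745117) [[ 0.8537 -0.193   0.07  ]]
red top hidden
green scene ((270.4394836425781, 266.7956848144531), (33.94856262207031, 29.79376792907715), 73.49563598632812) [[ 0.529  -0.2435  0.055 ]]
green top ((366.5, 256.5), (31.0, 25.0), 90.0) [[ 0.5277 -0.2392  0.055 ]]
yellow scene ((260.3000183105469, 226.89999389648438), (25.93067741394043, 26.563133239746094), 71.56504821777344) [[ 0.4425 -0.2387  0.055 ]]
yellow top ((366.5, 309.0), (32.0, 27.0), 90.0) [[ 0.4284 -0.2375  0.055 ]]
```

```bash
python3 - <<'E'
from h import *
d=snapshot('scene');p=plane(d,[[507,184]],.065)[0];print(p,sense()['clock'],cv2.boundingRect(mask(d['color'],(10,180,70),(25,255,255))))
x=np.array([-.078,.997]);y=np.array([-.997,-.078]);r=p[:2]-[.513,0];print('tray x,y',r@x,r@y)
ok=abs(r@x-.217)<.025 and abs(r@y)<.025
if ok: print('sign',sign_off())
E
```

```text
[0.50016162 0.22076076 0.065     ] 14.7 (489, 168, 36, 32)
tray x,y 0.22109987662419123 -0.004419470228896184
the job is handed in; nothing more can be done
sign None
```

The red can rolled off the tray and came to rest in the lane at tray x of about 0.22 m, the tray levelled again, the green and yellow cans stayed on their rest, and I handed the job in at about 14.7 s; the can's final position comes from the scene camera alone, because it was not found in the top view.

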